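# Set the inspection lamp's filter lever to the third click

## Robot

A 7-joint arm with a two-finger parallel gripper is mounted at the origin on the work surface. World frame = base frame: x ahead of the robot, y to its left, z up, the work surface at z = 0. Lengths are in m, angles in rad, forces in N, time in s.
With the tool pointing down it reaches from about 0.375 to 0.925 m from the base axis. Payload 3.1 kg.
Tool frame: the origin (TCP) lies on the centre line of the jaws, within the pads' length; the fingertips stand 22 mm ahead of it and the grasp point (between the pads) lies 3 mm ahead of it; z points along the fingers, y is the line along which they close (so a half turn about z gives the same grasp; the last joint's range is limited). The gripper opens to 85 mm and grips with 20 to 120 N. Pads are 22 mm wide; open, the fingers measure 114 mm over their backs; the gripper's body (76 mm by 85 mm) begins 54 mm behind the grasp point. The pads swing forward as they close: fully open they stand 13 mm farther back than shut.
Start: joints at [-1.226, 0.383, 0.044, 1.598, -0.018, 1.161, -0.05], TCP at [0.278, 0.587, 0.253] pointing down, gripper open.
Joint ranges: [-2.61, 2.61], [-0.41, 2.15], [-1.48, 1.57], [0, 2.5], [-1.57, 4.71], [0.05, 1.97], [-2.85, 2.85]. Speed limits (rad/s): [2.79, 2.79, 3.14, 3.14, 3.14, 3.14, 3.14].

## Interface

Orientations are given as a unit quaternion [x, y, z, w].
In Python, from rig import r gives the robot as it stands.
- The arm moves only by the shell command python3 -m pendant 'ROWS'. ROWS is JSON, a list that holds one entry, the list of rows, each a list of 7 numbers: the gripper's target within -1 to 1 (fully open at 1, half-way at 0, shut at -1), then the shift along the tool's x, y, z in cm, then the turn, a rotation vector about the tool's x, y, z in degrees. In form: [[[claw, dx, dy, dz, rx, ry, rz], ...]]. A call has 1 to 8 rows; each row is the pose to reach, as a shift and turn from the pose commanded when the call began, along the tool's axes at that moment; what a row does not reach only later rows make up. A row lasts 1/12 s, in which the tool goes at most 41.7 mm and 7.16 degrees, less where a joint would pass 70% of its speed; a pose out of reach is approached as far as the arm can. A call with a gripper value outside its range is refused whole. The fingers move at their own pace and stop on an object; the grip force is fixed at half the most. Time passes only in rows, so rows that repeat a pose let the fingers close. It gives the time, the measured TCP pose, the force, the opening and the grip force at its end, in the units of the state.
- r.get_obs(): the state, without advancing time (a new reading comes with each control period).
- r.capture(name): name is "scene" or "top" or "wrist"; returns (picture, depth): 400x640x3 uint8, red, green, blue; 400x640 float32, m along the optical axis (not along the pixel's ray), 0 where there is no reading.
- r.camera_info(name): a dict with "fx", "fy", "cx", "cy" (pixels), "view" (4x4, takes a point from world to camera coordinates). Camera axes: x right, y down, z forward; pixel columns grow to the right and rows downward; lengths in m; the calibration is good to about 2 mm. A picture is of the moment at which its call begins: read the wrist's pose just before it. camera_info takes no time and is no camera call; for the wrist camera it gives the pose at the moment of the call.
- r.job_done(): hands the job in; it is judged then, once.
The state is a dict: "t": time; "joints": joint angles; "joint_velocities": joint speeds; "joint_torque": joint torques, N m; "position": TCP position; "eef_rot": TCP orientation; "wrist_force": force on the tool from outside, world axes, zero at the start; "torque": the same for the moment, N m; "grip_width": finger opening in m; "grasp_force": force on a finger pad.
Only numpy, scipy, OpenCV 4.12 (cv2) and the standard library are available. Lean on these libraries where they do the work, as an engineer would, in place of code of your own. Each camera call takes 0.05 s, during which the arm holds its last target. There are 200 camera calls.

## Task

On the inspection lamp, push the orange filter lever with a fingertip all the way back to its home end (the end with the green dot), then push it away from the dot click by click and stop with it resting in the third click, without ever going past the third click. Only push the knob, do not pull it up, and leave the gauges and the turned part where they stand; finish with the hand clear.

Things in the scene. Friction and masses are not known exactly. Their poses are not given: they have to be found in the camera images.
- lamp: white box-shaped lamp, fixed to the bench: 160 (its x) x 240 (y) x 70 mm high; a black lens tube, 52 mm across, sticks 29 mm out of its +y end. Origin: centre of its underside, on the bench; z up. Flat top at 70 mm, with a grey plate (52 x 140, 1 mm thick) around the lever's dark slot, which runs along the lamp's y at x = -25 mm
- filter_lever (a joint): travel of the lever along the lamp's +y, in m: 0 = home end (solid stop, nearest the green dot). It rests at 0 and in clicks every 18 mm: first 0.018, second 0.036, third 0.054, fourth 0.072 (solid stop). Leaving a rest takes a push of about 4 to 7 N, most at 4 to 5 mm; halfway to the next (9 mm) it tips over and jumps into it by itself. Starts in the first or second click
- knob (a point): centre of the flat top of the lever's orange knob. The knob is a block 30 (lamp x) x 14 (lamp y, the way it slides) x 30 mm high with upright faces; its top lies 111.5 mm and its underside 81.5 mm above the bench. At joint value q it lies at lamp x = -25 mm, y = -36 mm + q
- home_mark (a point): centre of the green dot, 14 mm across, on the lamp's top beyond the home end of the slot; at lamp x = -25, y = -85, z = 71 mm
- knob_lift (a joint): how far the orange knob is pulled up on its stem, in m: 0 = down, where a spring of about 8 N holds it; 0.006 = fully up. It must stay down
- ring_gauge: loose steel ring lying on the bench on the -x side of the lamp, 58 mm outside, 36 mm inside, 22 mm high. Origin: centre of its underside. Leave it
- plug_gauge: loose brass plug gauge standing on the lamp's top, on the +x side of the slot, 24 mm across, 58 mm high. Origin: centre of its underside. Leave it
- turned_part: loose aluminium stepped part standing on the bench beyond the lens tube, 48 mm across, 68 mm high. Origin: centre of its underside. Leave it
- bore_gauge: loose bore gauge lying on the bench beyond the lamp's -y end: steel rod 16 mm thick along its x with a black 50 x 50 x 20 mm dial head, 195 mm long in all. Origin: on the bench under the middle. Leave it

How it is judged:
On the way, in this order (a step that is already met when the one before it is completed fails the run):
1. the lever rests at its home end (value of joint filter_lever below 0.004 m), for 0.2 s.
2. the lever rests in the third click (value of joint filter_lever between 0.05 and 0.058 m), for 0.2 s.
At the end, for the whole second after the job is handed in: the lever is at rest in the third click (54 mm from home, within 4 mm), the knob is down, and the gauges and the turned part are within 15 mm of where they started (all of step 2 and velocity of joint filter_lever between -0.005 and 0.005 m/s and value of joint knob_lift below 0.003 m and distance of each of ring_gauge, plug_gauge, turned_part, bore_gauge from where it was at the start of the episode below 0.015 m); the robot touches nothing.
It fails at once if the lever went past the third click (over 64 mm) (value of joint filter_lever above 0.064 m).
It fails at once if the knob was pulled up by more than 3 mm (value of joint knob_lift above 0.003 m).
It fails at once if a gauge or the turned part was moved by more than 15 mm or lifted (distance of any of ring_gauge, plug_gauge, turned_part, bore_gauge from where it was at the start of the episode above 0.015 m).
It also fails if it takes over 64 s, if anything falls off the work surface, if the arm or the gripper's body presses on something with over 40 N, if the wrist force passes 120 N, or if a joint passes its speed limit or range.

## Working session

There is one attempt and no reset: what is moved stays moved. The work goes in short steps, Python scripts to look and compute and a shell command to move; the robot and the scene stay as the last step left them, time stands still between calls to the robot, and variables do not carry over. Pictures are saved under pics/ and viewed, at most 10 in all, crops included, and the job is handed in when it is done.

```bash
mkdir -p pics
cat > h.py <<'E'
import numpy as np,cv2
from rig import r
def snap(n,f):
    p,d=r.capture(n);cv2.imwrite(f'pics/{f}.png',p[:,:,::-1]);np.save(f'pics/{f}.npy',d);return p,d
def pix2w(n,u,v,d,info=None):
    i=info or r.camera_info(n);c=np.array([(u-i['cx'])/i['fx']*d,(v-i['cy'])/i['fy']*d,d,1]);return (np.linalg.inv(np.array(i['view']))@c)[:3]
E
python3 - <<'E'
from h import *
o=r.get_obs();print(o['t'],o['position'],o['eef_rot'],o['grip_width'])
snap('top','top0');snap('scene','scene0')
a=cv2.imread('pics/top0.png');
E
```

```text
0.0 [0.27811144 0.58649961 0.25188135] [ 2.19561310e-01  9.75597801e-01 -1.30590909e-03 -2.38849283e-04] 0.08562965963520261
```

View pics/top0.png

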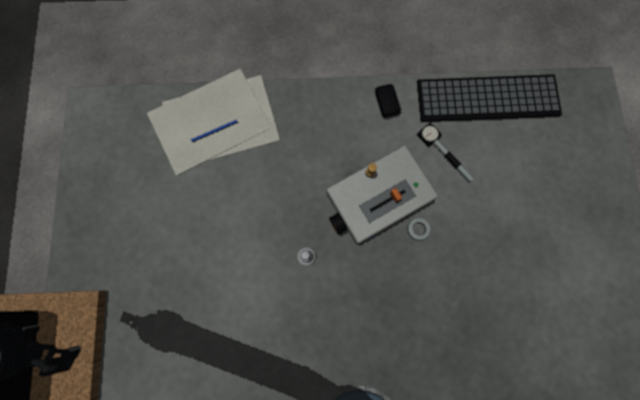

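View pics/scene0.png

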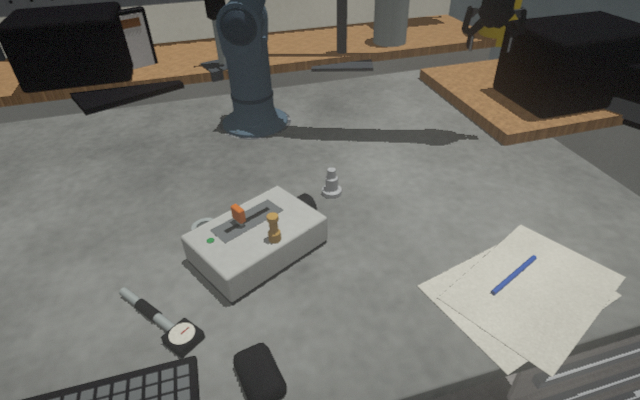

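The top view shows the lamp around (382,195), the green dot near (416,184), the knob near (397,194), the plug near (372,170), and the tube pointing left and down. I'll measure from an enlarged crop.

Run:
```python
from h import *
a=cv2.imread('pics/top0.png')[140:250,320:450]
cv2.imwrite('pics/c0.png',cv2.resize(a,None,fx=6,fy=5.4,interpolation=cv2.INTER_CUBIC) if 0 else cv2.resize(a,None,fx=5,fy=5,interpolation=cv2.INTER_CUBIC))
hsv=cv2.cvtColor(cv2.imread('pics/top0.png'),cv2.COLOR_BGR2HSV)
d=np.load('pics/top0.npy')
for nm,lo,hi in(('green',(45,80,60),(85,255,255)),('orange',(5,150,120),(14,255,255))):
    m=cv2.inRange(hsv,lo,hi);m[:140]=0;m[250:]=0;m[:,:320]=0;m[:,450:]=0
    v,u=np.nonzero(m);P=np.array([pix2w('top',x,y,d[y,x]) for x,y in zip(u,v)])
    print(nm,len(u),u.mean(),v.mean(),P.mean(0),P.min(0),P.max(0))
i=r.camera_info('top');print(np.linalg.inv(np.array(i['view']))[:3],i['fx'])
for u,v in((382,195),(372,165),(420,229)):print(u,v,pix2w('top',u,v,d[v,u]))
```

```text
green 14 415.5 184.28571428571428 [ 0.58258479 -0.15369795  0.13525073] [ 0.38069978 -0.17547112  0.068861  ] [0.60191048 0.07760567 0.97534812]
orange 49 396.18367346938777 193.42857142857142 [ 0.56384783 -0.10801745  0.12859377] [ 0.38069978 -0.12008563  0.10796924] [0.57917151 0.07760567 0.97534812]
[[-0.03895709 -0.97878576  0.20114864  0.38069978]
 [-0.99922706  0.03921784 -0.00269015  0.07760567]
 [-0.00525554 -0.20109797 -0.97955704  0.97534812]] 364.79749434917187
382 195 [ 0.5738684  -0.0845939   0.06964074]
372 165 [ 0.63723142 -0.05585638  0.12551756]
420 229 [ 0.49130909 -0.19155949  0.00141091]
```

View pics/c0.png

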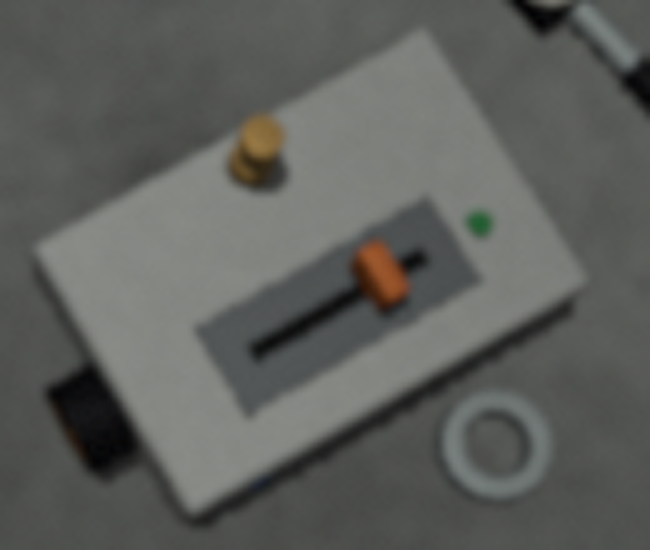

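The crop shows the lamp's top corners at crop px (425,28), (35,248), (195,515) and (585,280), the dot at (480,223) and the knob top at about (376,262).

```bash
cat >> h.py <<'E'
def ray(n,u,v,z,info=None):
    i=info or r.camera_info(n);T=np.linalg.inv(np.array(i['view']));dr=T[:3,:3]@[(u-i['cx'])/i['fx'],(v-i['cy'])/i['fy'],1];return T[:3,3]+dr*(z-T[2,3])/dr[2]
E
python3 - <<'E'
from h import *
f=lambda x,y,z:ray('top',320+(x+.5)/5-.5,140+(y+.5)/5-.5,z)
A=[f(425,28,.07),f(35,248,.07),f(195,515,.07),f(585,280,.07),f(480,223,.071)]
L=np.array([[80,-120],[80,120],[-80,120],[-80,-120],[-25,-85]])/1000
W=np.array(A)[:,:2]
lc,wc=L.mean(0),W.mean(0);U,S,V=np.linalg.svd((L-lc).T@(W-wc));R=V.T@U.T;t=wc-R@lc
th=np.degrees(np.arctan2(R[1,0],R[0,0]));print('det',np.linalg.det(R),'yaw',th,'t',t,'res mm',(W-(L@R.T+t))*1000)
k=f(376,262,.1115);print('knob',k,'lamp',R.T@(k[:2]-t))
p=f(262,135,.128);print('plug',R.T@(p[:2]-t)); 
for q in(0,18,36,54):print(q,t+R@[-.025,-.036+q/1000])
from scipy.spatial.transform import Rotation as Ro
print(Ro.from_quat(r.get_obs()['eef_rot']).as_matrix())
E
```

```text
det 1.0 yaw 27.859173313729503 t [ 0.58040567 -0.0847099 ] res mm [[-2.92786847  0.19400885]
 [-0.5004683  -3.42794514]
 [ 2.23420903 -1.89772849]
 [ 0.93453103  5.5524672 ]
 [ 0.2595967  -0.42080242]]
knob [ 0.57113188 -0.10864445  0.1115    ] lamp [-0.01938356 -0.01682687]
plug [0.05981912 0.00176844]
0 [ 0.575126   -0.12821996]
18 [ 0.5667146  -0.11230618]
36 [ 0.5583032 -0.0963924]
54 [ 0.5498918  -0.08047862]
[[-9.03619103e-01  4.28335984e-01 -8.95826768e-04]
 [ 4.28336898e-01  9.03616408e-01 -2.21089069e-03]
 [-1.37520273e-04 -2.38151872e-03 -9.99997155e-01]]
```

```bash
python3 -m pendant '[[[-1,-26,-24,0,0,0,36.7],[-1,-26,-24,0,0,0,36.7],[-1,-26,-24,0,0,0,36.7],[-1,-26,-24,0,0,0,36.7],[-1,-26,-24,0,0,0,36.7],[-1,-26,-24,0,0,0,36.7],[-1,-26,-24,0,0,0,36.7],[-1,-26,-24,0,0,0,36.7]]]'
cat > goal.py <<'E'
from h import *
from scipy.spatial.transform import Rotation as Ro
import sys
def go(lx,ly,z,t=(.5804,-.0847),yaw=27.86):
    o=r.get_obs();R=Ro.from_quat(o['eef_rot']).as_matrix();a=np.radians(yaw);c,s=np.cos(a),np.sin(a)
    w=np.array([t[0]+c*lx-s*ly,t[1]+s*lx+c*ly,z]);p=np.array(o['position'])
    B=np.array([[c,-s],[s,c]]);print('t',o['t'],'lampxy now',B.T@(p[:2]-t),'z',p[2],'shift cm',100*R.T@(w-p),'toolx-lampy deg',np.degrees(np.arctan2(R[1,0],R[0,0]))-90-yaw,'F',o['wrist_force'])
if __name__=='__main__':go(*map(float,sys.argv[1:4]))
E
python3 goal.py -.025 .02 .25
```

```text
t: 0.77
position: [0.4029, 0.2758, 0.2529]
eef_rot: [0.515, 0.857, -0.0, -0.0]
wrist_force: [0.3, -0.4, 0.5]
grip_width: -0.0003
grasp_force: 0.0
t 0.7667 lampxy now [0.01157488 0.40167666] z 0.2528682833106991 shift cm [-38.16234108  -3.71262365   0.28700177] toolx-lampy deg 0.08308337548014322 F [ 0.34007555 -0.40884443  0.52365081]
```

```bash
python3 -m pendant '[[[-1,-36,-3.7,0,0,0,0],[-1,-36,-3.7,0,0,0,0],[-1,-36,-3.7,0,0,0,0],[-1,-36,-3.7,0,0,0,0],[-1,-36,-3.7,0,0,0,0],[-1,-36,-3.7,0,0,0,0],[-1,-36,-3.7,0,0,0,0],[-1,-36,-3.7,0,0,0,0]]]'
python3 - <<'E'
from h import *
import json
i=r.camera_info('wrist');json.dump({k:np.array(v).tolist() for k,v in i.items()},open('w1.json','w'))
snap('wrist','w1')
E
python3 goal.py -.025 .02 .25
```

```text
t: 1.43
position: [0.5281, -0.0327, 0.2531]
eef_rot: [0.515, 0.857, 0.0, -0.0]
wrist_force: [0.8, 0.6, -1.2]
grip_width: -0.0003
grasp_force: 0.0
t 1.4833 lampxy now [-0.02496099  0.05953594] z 0.25405092098750426 shift cm [-3.94961012  0.03835998  0.44059897] toolx-lampy deg -0.6155454178348378 F [ 2.9180349  -6.99739917  1.47869916]
```

View pics/w1.png

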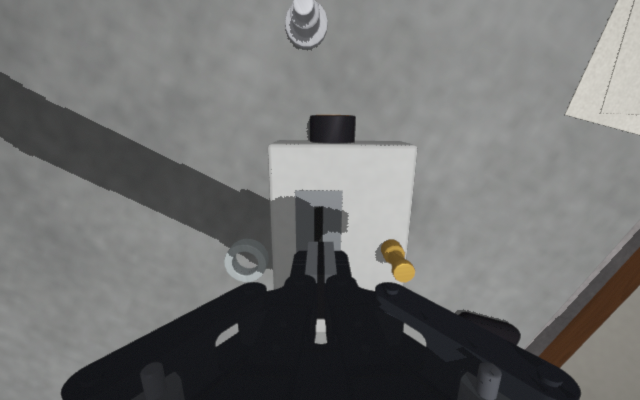

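The wrist view shows the lamp square with the image: its far top edge is at row 145 (cols 270–416), the plate's far edge at row 190 (cols 295–342), and the slot at col 319. The fingers hide the knob.

Run:
```python
from h import *
import json
i=json.load(open('w1.json'))
a=np.radians(27.86);B=np.array([[np.cos(a),-np.sin(a)],[np.sin(a),np.cos(a)]])
for n,u,v,z,e in(('cornL',271,145,.07,(-80,120)),('cornR',415,145,.07,(80,120)),('plL',295.5,190.5,.071,(-51,70)),('plR',342,190.5,.071,(1,70)),('slot',319,207,.071,(-25,'~43'))):
    print(n,B.T@(ray('wrist',u,v,z,i)[:2]-[.5804,-.0847])*1000,e)
```

```text
cornL [-73.91219265 117.38121834] (-80, 120)
cornR [ 76.82007653 117.78905428] (80, 120)
plL [-49.25701146  68.7112769 ] (-51, 70)
plR [ 1.52857552 68.85454388] (1, 70)
slot [-23.56600045  49.93485058] (-25, '~43')
```

```bash
python3 -m pendant '[[[-1,-3.5,0,0,0,0,0],[-1,-3.5,0,3,0,0,0],[-1,-3.5,0,6,0,0,0],[-1,-3.5,0,9,0,0,0],[-1,-3.5,0,11,0,0,0],[-1,-3.5,0,13,0,0,0],[-1,-3.5,0,13.8,0,0,0],[-1,-3.5,0,13.8,0,0,0]]]'
python3 - <<'E'
from h import *
snap('scene','s1');a=cv2.imread('pics/s1.png')[150:310,150:350];cv2.imwrite('pics/s1c.png',cv2.resize(a,None,fx=3.7,fy=3.7,interpolation=cv2.INTER_CUBIC))
E
python3 goal.py -.025 .02 .114
```

```text
t: 2.15
position: [0.5422, -0.0613, 0.1128]
eef_rot: [0.515, 0.857, -0.002, -0.002]
wrist_force: [-0.2, 0.9, -0.2]
grip_width: 0.0
grasp_force: 0.0
t 2.2 lampxy now [-0.02167018  0.03765393] z 0.11445091258105947 shift cm [-1.76499153 -0.33521984  0.04420897] toolx-lampy deg 0.07597851419056667 F [ 0.76726268 -0.12656933  0.05674562]
```

View pics/s1c.png

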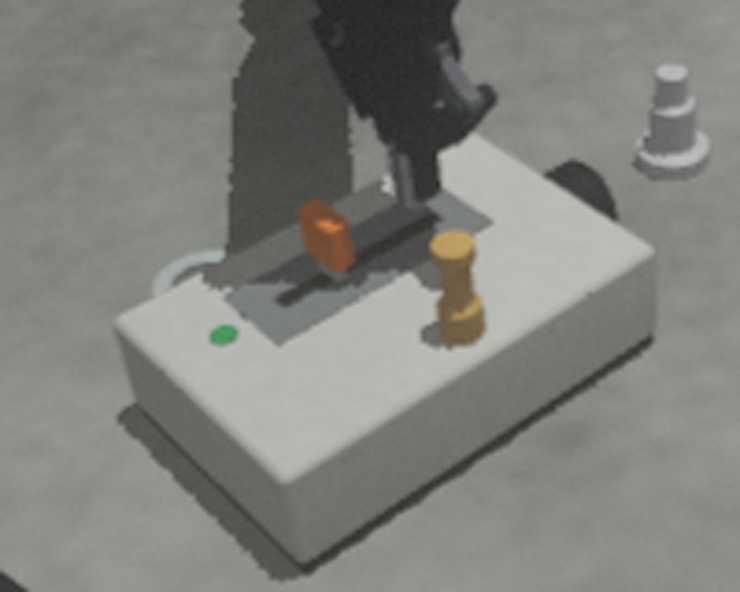

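The fingertips are at the knob's height on its +y side, and the knob is in the first click with the path clear. I'll push home slowly.

```bash
python3 -m pendant '[[[-1,-1.5,-0.3,0,0,0,0],[-1,-3,-0.3,0,0,0,0],[-1,-3.5,-0.3,0,0,0,0],[-1,-3.8,-0.3,0,0,0,0],[-1,-4.1,-0.3,0,0,0,0],[-1,-4.3,-0.3,0,0,0,0],[-1,-4.5,-0.3,0,0,0,0],[-1,-4.5,-0.3,0,0,0,0]]]'; python3 goal.py -.025 -.014 .114
```

```text
t: 2.87
position: [0.5624, -0.1003, 0.1154]
eef_rot: [0.515, 0.857, 0.001, -0.002]
wrist_force: [-2.3, 4.1, 4.4]
grip_width: -0.0003
grasp_force: 2.6
t 2.8667 lampxy now [-0.02318593 -0.00536579] z 0.11535727491125995 shift cm [-0.86339476 -0.18408056  0.13224826] toolx-lampy deg 0.17976695282342803 F [-2.29047657  4.09325988  4.44647433]
```

```bash
python3 -m pendant '[[[-1,-0.2,0,0,0,0,0],[-1,-0.4,0,0,0,0,0],[-1,-0.6,0,0,0,0,0],[-1,-0.8,0,0,0,0,0],[-1,-0.9,0,0,0,0,0],[-1,-1.0,0,0,0,0,0],[-1,-1.0,0,0,0,0,0],[-1,-1.0,0,0,0,0,0]]]'; python3 goal.py -.025 -.018 .114
```

```text
t: 3.53
position: [0.5678, -0.1122, 0.1153]
eef_rot: [0.516, 0.857, -0.0, 0.0]
wrist_force: [-1.0, 0.0, 0.2]
grip_width: 0.0001
grasp_force: 0.0
t 3.5333 lampxy now [-0.02402807 -0.01840317] z 0.1152537737153589 shift cm [ 0.04047442 -0.09715498  0.12535613] toolx-lampy deg 0.049131001465056556 F [-0.96781468  0.03896854  0.16956452]
```

```bash
python3 -m pendant '[[[-1,1.5,0,0,0,0,0],[-1,1.5,0,0,0,0,0],[-1,1.5,0,-3,0,0,0],[-1,1.5,0,-6,0,0,0],[-1,-1.5,0,-6,0,0,0],[-1,-4.8,0,-6,0,0,0],[-1,-5.0,0,-6,0,0,0],[-1,-5.0,0,-6,0,0,0]]]'
python3 - <<'E'
from h import *
snap('wrist','w2')
E
python3 goal.py -.025 -.067 .115
```

```text
t: 4.2
position: [0.5914, -0.1595, 0.1758]
eef_rot: [0.517, 0.856, -0.001, 0.001]
wrist_force: [-0.5, 0.3, 0.0]
grip_width: -0.0
grasp_force: 0.0
t 4.25 lampxy now [-0.02466102 -0.06905911] z 0.17509859572023467 shift cm [ 0.20764974 -0.0301886   6.00981951] toolx-lampy deg -0.05296938747481761 F [-0.23628593  0.58486411 -0.9798306 ]
```

View pics/w2.png

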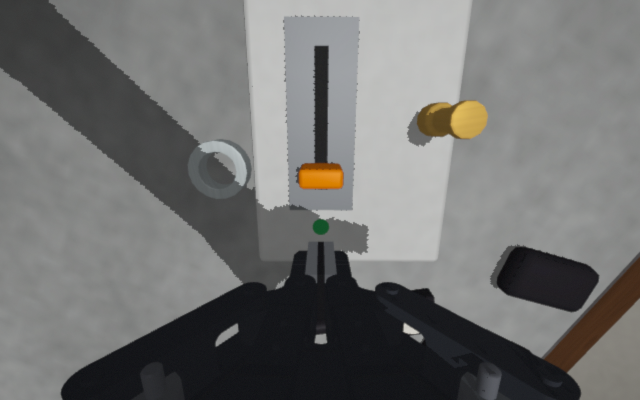

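The knob now sits at the home end of the slot (321,176) next to the green dot (320,227), and the fingers are centred behind it. I'll descend and start pushing.

```bash
python3 -m pendant '[[[-1,0,0,3,0,0,0],[-1,0,0,5,0,0,0],[-1,0,0,6,0,0,0],[-1,0.5,0,6,0,0,0],[-1,1.0,0,6,0,0,0],[-1,1.4,0,6,0,0,0],[-1,1.6,0,6,0,0,0],[-1,1.6,0,6,0,0,0]]]';  python3 goal.py -.025 -.046 .115
```

```text
t: 4.92
position: [0.5846, -0.1423, 0.1166]
eef_rot: [0.515, 0.857, 0.0, 0.002]
wrist_force: [1.9, -2.1, -2.0]
grip_width: -0.0002
grasp_force: 1.4
t 4.9167 lampxy now [-0.02325106 -0.05291436] z 0.11659020640273228 shift cm [ 0.69216898 -0.17423465  0.15653781] toolx-lampy deg 0.08434847646911692 F [ 1.85554207 -2.13535005 -2.03683186]
```

```bash
python3 -m pendant '[[[-1,0.2,0,0,0,0,0],[-1,0.4,0,0,0,0,0],[-1,0.6,0,0,0,0,0],[-1,0.7,0,0,0,0,0],[-1,0.8,0,0,0,0,0],[-1,0.9,0,0,0,0,0],[-1,0.9,0,0,0,0,0],[-1,0.9,0,0,0,0,0]]]';  python3 goal.py -.025 -.028 .115
```

```text
t: 5.58
position: [0.5788, -0.1324, 0.115]
eef_rot: [0.515, 0.857, 0.0, -0.001]
wrist_force: [0.1, -0.7, 0.2]
grip_width: 0.0
grasp_force: 0.0
t 5.5833 lampxy now [-0.02367136 -0.04142046] z 0.11502729531874115 shift cm [ 1.34235613 -0.12957761  0.00603587] toolx-lampy deg 0.1401216627793076 F [ 0.12822763 -0.69313576  0.17192234]
```

```bash
python3 -m pendant '[[[-1,0.4,0,0,0,0,0],[-1,0.7,0,0,0,0,0],[-1,1.0,0,0,0,0,0],[-1,1.2,0,0,0,0,0],[-1,1.4,0,0,0,0,0],[-1,1.6,0,0,0,0,0],[-1,1.7,0,0,0,0,0],[-1,1.7,0,0,0,0,0]]]';  python3 goal.py -.025 -.028 .115
```

```text
t: 6.25
position: [0.5707, -0.1176, 0.1151]
eef_rot: [0.515, 0.857, 0.0, -0.001]
wrist_force: [-0.5, 1.0, -0.4]
grip_width: 0.0004
grasp_force: 0.0
t 6.25 lampxy now [-0.0239411  -0.02454796] z 0.1150500257660139 shift cm [-0.34503363 -0.10647672  0.00421816] toolx-lampy deg 0.0980184496504819 F [-0.4677199   1.04123008 -0.39637879]
```

```bash
python3 -m pendant '[[[-1,0.4,0,0,0,0,0],[-1,0.7,0,0,0,0,0],[-1,1.0,0,0,0,0,0],[-1,1.2,0,0,0,0,0],[-1,1.4,0,0,0,0,0],[-1,1.6,0,0,0,0,0],[-1,1.7,0,0,0,0,0],[-1,1.7,0,0,0,0,0]]]';  python3 goal.py -.025 -.028 .115
```

```text
t: 6.92
position: [0.563, -0.1031, 0.1152]
eef_rot: [0.516, 0.857, 0.0, -0.001]
wrist_force: [0.4, 0.0, 0.0]
grip_width: 0.0003
grasp_force: 0.0
t 6.9167 lampxy now [-0.02398509 -0.00816957] z 0.11522352147871412 shift cm [-1.98295759 -0.10376914  0.01920831] toolx-lampy deg 0.06610232824138507 F [0.42208862 0.02903478 0.03717153]
```

No contact force, so the knob has jumped ahead. I'll back off, rise and check.

```bash
python3 -m pendant '[[[-1,-1.5,0,0,0,0,0],[-1,-3,0,0,0,0,0],[-1,-3,0,-3,0,0,0],[-1,-4,0,-6,0,0,0],[-1,-6,0,-8,0,0,0],[-1,-6,0,-8,0,0,0],[-1,-6,0,-8,0,0,0],[-1,-6,0,-8,0,0,0]]]'
python3 - <<'E'
from h import *
import json
i=r.camera_info('wrist');json.dump({k:np.array(v).tolist() for k,v in i.items()},open('w3.json','w'))
snap('wrist','w3')
E
python3 goal.py -.025 -.07 .2
```

```text
t: 7.58
position: [0.5904, -0.1552, 0.1942]
eef_rot: [0.515, 0.857, 0.0, -0.002]
wrist_force: [-0.4, 0.4, -0.9]
grip_width: 0.0001
grasp_force: 0.0
t 7.6333 lampxy now [-0.0242353 -0.0663947] z 0.19344616558704705 shift cm [-0.35765426 -0.07905214 -0.65665175] toolx-lampy deg 0.14973414906982896 F [-0.48342334 -0.20787714 -0.82278769]
```

View pics/w3.png

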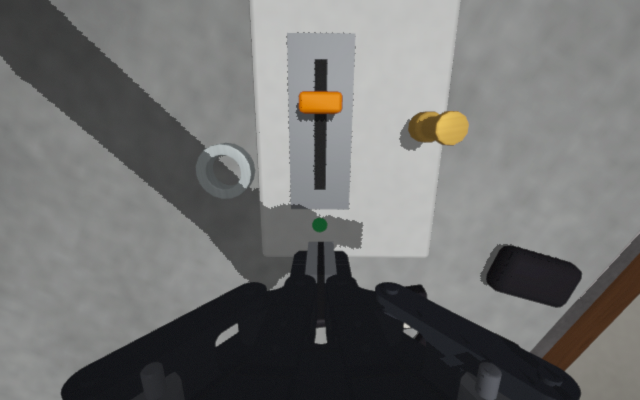

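Run:
```python
from h import *
import json
i=json.load(open('w3.json'))
a=np.radians(27.86);B=np.array([[np.cos(a),-np.sin(a)],[np.sin(a),np.cos(a)]])
for n,u,v,z in(('knob',321,102,.1115),('dot',319.5,225,.071)):
    print(n,B.T@(ray('wrist',u,v,z,i)[:2]-[.5804,-.0847])*1000)
```

```text
knob [-24.08253504  17.12297944]
dot [-25.07821145 -86.19365534]
```

The knob at (321,102) works out to q ≈ 54 mm relative to the dot, which is the third click. The plug and ring are undisturbed and the hand is clear.

```bash
python3 -c "
from rig import r
print(r.job_done())"
```

```text
the job is handed in; nothing more can be done
None
```

The job is handed in: I pushed the lever home, then click by click to the third click, where the last picture put it at about 54 mm. The hand is clear, and neither the gauges nor the turned part was touched as far as I could see (no verdict came back).

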